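# Focus the inspection camera, then hold a probe clip open around a board edge

## Robot

A 7-joint arm with a two-finger parallel gripper is mounted at the origin on the work surface. World frame = base frame: x ahead of the robot, y to its left, z up, the work surface at z = 0. Lengths are in m, angles in rad, forces in N, time in s.
With the tool pointing down it reaches from about 0.425 to 0.925 m from the base axis. Payload 6.8 kg.
Tool frame: the origin (TCP) lies midway between the tips of the shut fingers; the grasp point (between the pads) lies 19 mm behind it; z points along the fingers, y is the line along which they close (so a half turn about z gives the same grasp; the last joint's range is limited). The gripper opens to 85 mm and grips with 20 to 120 N. Pads are 22 mm wide; open, the fingers measure 114 mm over their backs; the gripper's body (76 mm by 85 mm) begins 54 mm behind the grasp point. The pads swing forward as they close: fully open they stand 13 mm farther back than shut.
Start: joints at [-1.237, 0.477, 0.022, 1.555, -0.011, 1.109, -0.083], TCP at [0.289, 0.61, 0.231] pointing down, gripper open.
Joint ranges: [-2.96, 2.96], [-0.34, 2.1], [-1.41, 1.46], [0.24, 2.44], [-1.37, 4.51], [0.17, 1.92], [-2.96, 2.96]. Speed limits (rad/s): [2.39, 2.39, 3.14, 3.14, 3.14, 3.14, 3.14].

## Interface

Orientations are given as a rotation vector (axis times angle).
In Python, from bench import status, vision, r gives the robot as it stands. The module is installed in compiled form; this text tells all that it offers.
- The arm moves only by the shell command python3 -m handwheel 'ROWS' [OPENING] [FORCE]. ROWS is JSON, a list of rows, each an object with "dp": the shift along the tool's x, y, z in m, a list of three; "delta_rot": the turn, a rotation vector about the tool's x, y, z in rad, a list of three. In form: [{"dp": [x, y, z], "delta_rot": [rx, ry, rz]}, ...]. A call has 1 to 12 rows; each row is the pose to reach, as a shift and turn from the pose commanded when the call began, along the tool's axes at that moment; what a row does not reach only later rows make up. A row lasts 1/8 s, in which the tool goes at most 62.5 mm and 10.7 degrees, less where a joint would pass 70% of its speed; a pose out of reach is approached as far as the arm can. A call with a gripper value outside its range is refused whole. OPENING is the opening, from 0 (shut) to 1 (fully open), set as the call begins (- or left out, the last holds). The fingers move at their own pace and stop on an object; FORCE is the grip in N (left out, the last holds). Time passes only in rows, so rows that repeat a pose let the fingers close. It gives the time, the measured TCP pose, the force, the opening and the grip force at its end, in the units of the state.
- status.get_obs(): the state, without advancing time (a new reading comes with each control period).
- vision.grab_frame(name): name is "scene" or "top"; returns a dict with "img" (480x640x3 uint8, blue, green, red), "fovy" (degrees; the focal length in pixels is half the picture's height over the tangent of half this angle, whatever the lens; pixels are square), "cx", "cy" (the principal point, pixels), "world_from_camera" (4x4, takes a point from camera to world coordinates). Camera axes: x right, y up, looking along -z (the intrinsics and any distortion apply to the point x, -y, -z); pixel columns grow to the right and rows downward; lengths in m; the calibration is good to about 2 mm. A picture is of the moment at which its call begins. There is no depth.
- r.hand_in(): hands the job in; it is judged then, once.
The state is a dict: "clock": time; "joints": joint angles; "qvel": joint speeds; "tau": joint torques, N m; "tcp_pos": TCP position; "orientation": TCP orientation; "contact_force": force on the tool from outside, world axes, zero at the start; "moment": the same for the moment, N m; "grip_width": finger opening in m; "gripper_force": force on a finger pad.
Only numpy, scipy, OpenCV 4.12 (cv2) and the standard library are available. Lean on these libraries where they do the work, as an engineer would, in place of code of your own. Each camera call takes 0.05 s, during which the arm holds its last target. There are 200 camera calls.

## Task

Set the focus of the inspection camera: turn the black knob on top of its column until the white pointer stands at the red index mark on the dial, and let go of it. Then pick up the red probe clip by its two handles, squeezing it fully open against its spring, and hold it gaping around the free upright edge of the circuit board in the vise, clip level, pins facing the gold pads on both sides and touching nothing, so that I can check the pins on the screen before it closes. Finish while still holding it there squeezed open; do not knock the board or the camera, and leave the other things on the bench where they are.

Things in the scene. Friction and masses are not known exactly. Their poses are not given: they have to be found in the camera images.
- station: fixed station: dark base plate 10 mm thick with board vise and camera column. Origin on the bench below the vise's middle; x runs level in the board's plane from its free edge to the column, z up. Plate x -100 to 140, y -55 to 55 mm; vise 44 x 60 mm, 56 mm high; column x 82 to 140 mm, top 192 mm up. Place and yaw vary
- board: blue circuit board upright in the vise, in the station's plane y = 0: x -40 to 28 mm, 45 to 98 mm above the bench, 1.6 mm thick; parts up to 6 mm thick from x = -20 mm on. Its free upright edge is at x = -40 mm, facing away from the column, nothing near it above the base plate. Origin and axes as station
- board_pads (a point): middle of the gold contact pads, one on each face of the board, each 16 mm (x) by 24 mm tall: 8 mm inside the free edge, 72 mm above the bench, in the middle of the board's thickness; axes as station
- camera: white camera tube 27 mm across on the column's grey carriage, looking 40 degrees down at the board's free edge; lens end at station x = 33 mm, 127 mm above the bench, rear end at x = 80 mm, 165 mm up. Moves about 1 mm up or down with the knob. Origin and axes as station
- knob_grip (a point): grip point on the upright axis of the focus knob, 212 mm above the bench (station x = 105 mm). Knob: black fluted cylinder 38 mm across, from 198 to 224 mm above the bench, white pointer line on top and side. Fixed white dial below it 55 mm across, top at 197 mm, ticks every 15 degrees, red index mark on the side towards the board
- focus_knob (a joint): angle of the knob, rad: 0 when the white pointer stands at the red index mark, positive when turned counter-clockwise seen from above (it starts 0.55 to 1.25). Light friction (0.04 N m), stays where it is left, end stops at -1.6 and 1.6
- clip: red spring clip lying shut on its side. Origin: hinge axis at the underside; x to the jaws, z along the hinge, y across; 24 mm tall. Jaws to x = 36, handles to -40 mm, 49 mm wide outside at the ends. Squeeze across y at x = -27 mm (5 N, 9 N at the end) to the stop: 28 mm wide, stiff; it slips some 5 mm jaws-first in the fingers and the jaws gape 12 mm at x = 20, 20 mm at the tips. 64 g +-25 %
- clip_pins (a point): middle of the two facing rows of gold pins inside the jaws (row 8 mm tall): clip x = 29 mm, y = 0, z = 12 mm; axes as clip
- clip_left (a joint): opening of the clip's lever on its +y side, rad: 0 shut, 0.25 fully open (stop)
- clip_right (a joint): opening of the clip's lever on its -y side, rad: 0 shut, 0.25 fully open (stop)
- cell_a: bystander: upright battery cell in a cardboard sleeve, 33 mm across, 59 mm tall; origin under its centre
- cell_b: bystander: a second such cell
- flux: bystander: amber flux jar with a yellow cap, 44 mm across, 30 mm tall; origin under its centre
- marker: bystander: white and black marker pen lying along its x, 130 mm long, 16 mm thick; origin under its middle
- connector: bystander: black connector block 34 x 22 x 22 mm; origin under its middle
- spare_board: bystander: green circuit board lying flat, 69 x 54 mm, 14 mm tall with its parts; origin under its middle
- spool: bystander: spool of solder standing on its flange, 56 mm across, 38 mm tall; origin under its centre
- parts_tray: bystander: blue open tray 100 x 70 x 22 mm; origin under its middle
Mind the look-alikes: they are no part of the job. Of the things like the clip, leave any that is green, purple or turquoise; of the rest the larger one is meant.

How it is judged:
On the way, in this order (a step that is already met when the one before it is completed fails the run):
1. the focus knob's pointer stands at the red index mark (within 0.12 rad) and the knob has been let go (value of joint focus_knob between -0.12 and 0.12 rad and contact force between the fingers and station below 0.3 N), for 0.2 s.
2. the clip is squeezed open (each lever past 0.2 rad) and lifted clear of the bench (value of joint each of clip_left, clip_right above 0.2 rad and height (world z) of clip above 0.03 m), for 0.2 s.
At the end, for the whole second after the job is handed in: Knob within 0.12 rad of the index; fingers holding the clip (over 5 N), each lever past 0.2 of 0.25 rad; clip still, over 40 mm up, not touching the station or board (under 0.3 N), level and in line with the board within 0.2 rad; pins within 8 mm along and up, 6 mm across of the pads' middle (value of joint focus_knob between -0.12 and 0.12 rad and value of joint each of clip_left, clip_right above 0.2 rad and contact force between the fingers and clip above 5 N and contact force between clip and station below 0.3 N and height (world z) of clip above 0.04 m and x of clip_pins in the frame of board_pads between -0.008 and 0.008 m and y of clip_pins in the frame of board_pads between -0.006 and 0.006 m and z of clip_pins in the frame of board_pads between -0.008 and 0.008 m and angle between clip's own z axis and vertical below 0.2 rad and angle between the x axis of clip and the x axis of board, either way round below 0.2 rad and linear speed of clip below 0.02 m/s); the arm keeps its last pose, push and grip.
It fails at once if the board is knocked (over 6 N) (contact force between any of clip, the arm, the fingers and board above 6 N).
It fails at once if the camera is knocked (over 6 N) (contact force between any of clip, the arm, the fingers and camera above 6 N).
It fails at once if another thing on the bench is moved by more than 30 mm (distance of any of cell_a, cell_b, flux, marker, connector, spare_board, spool, parts_tray from where it was at the start of the episode above 0.03 m).
It also fails if it takes over 45 s, if anything falls off the work surface, if the arm or the gripper's body presses on something with over 40 N, if the wrist force passes 120 N, or if a joint passes its speed limit or range.

## Working session

There is one attempt and no reset: what is moved stays moved. The work goes in short steps, Python scripts to look and compute and a shell command to move; the robot and the scene stay as the last step left them, time stands still between calls to the robot, and variables do not carry over. Pictures are saved under pics/ and viewed, at most 10 in all, crops included, and the job is handed in when it is done.

```bash
mkdir -p pics; ls
python3 - <<'E'
from bench import status,vision
import cv2,numpy as np
for n in("scene","top"):
    f=vision.grab_frame(n);cv2.imwrite(f"pics/{n}0.png",f["img"]);print(n,f["fovy"],f["cx"],f["cy"],[k for k in f]);print(np.round(f["world_from_camera"],3).tolist())
o=status.get_obs();print(o)
E
```

```text
pics
scene 49.845327886916394 314.2848384700121 243.39186113478448 ['img', 'fovy', 'cx', 'cy', 'world_from_camera']
[[-0.71, -0.404, 0.578, 1.211], [0.705, -0.41, 0.579, 0.683], [0.003, 0.818, 0.575, 0.855], [0.0, 0.0, 0.0, 1.0]]
top 52.9115828910766 316.9835975245093 234.06659346027325 ['img', 'fovy', 'cx', 'cy', 'world_from_camera']
[[0.006, 0.996, -0.089, 0.415], [-1.0, 0.006, 0.001, -0.047], [0.002, 0.089, 0.996, 1.228], [0.0, 0.0, 0.0, 1.0]]
{'clock': 0.1, 'joints': array([-1.23708654,  0.47773774,  0.02232306,  1.55631654, -0.01146644,
        1.10926542, -0.08310191]), 'qvel': array([-0.00103561, -0.00331088, -0.00061249, -0.00139976,  0.00051338,
        0.00168126, -0.00217418]), 'tau': array([ 4.61320262e-03, -5.97754526e+01,  1.61375351e+00, -2.81951505e+01,
        1.28806697e-02,  4.99370697e-03, -4.18031630e-05]), 'tcp_pos': array([0.28840329, 0.6097264 , 0.23042415]), 'orientation': array([-6.88237236e-01, -3.06505706e+00,  2.48868987e-03]), 'contact_force': array([ 0.76725019, -0.84709182,  0.52769475]), 'moment': array([ 0.05196282,  0.02758971, -0.01406932]), 'gripper_force': 0.0, 'grip_width': 0.08563447052046251}
```

View pics/scene0.png

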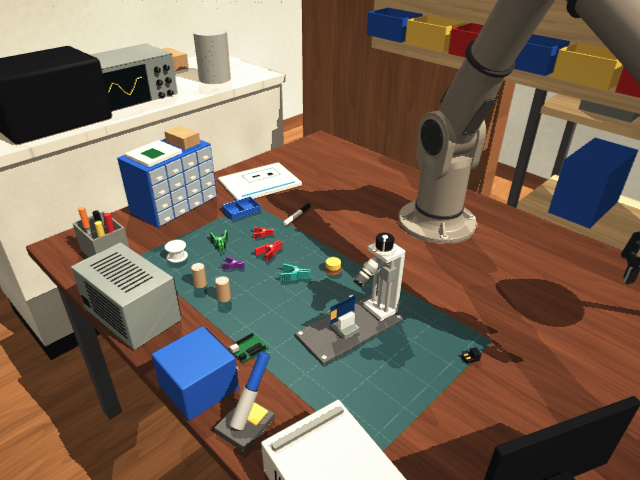

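View pics/top0.png

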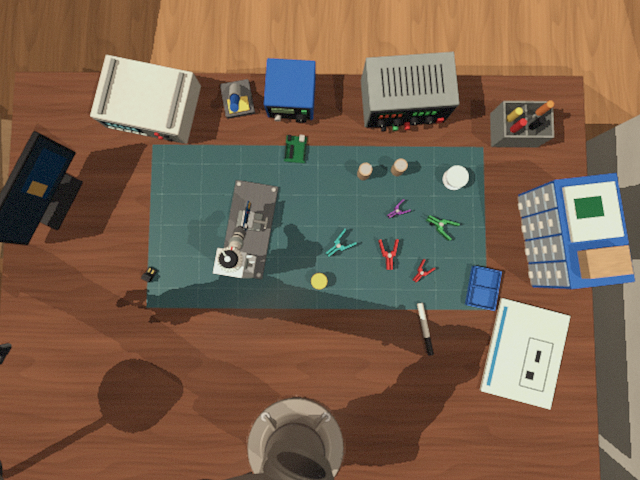

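Clip candidates in the top view: large red (389,253), small red (424,270), green (443,225), purple (400,208), turquoise (342,243). By the description I choose the larger red one at (389,253). The knob is at (229,259) in the top view and (384,242) in the scene view. I'll check both in one close crop sheet.

```bash
cat > h.py <<'E'
import numpy as np,cv2
from bench import status,vision
from scipy.spatial.transform import Rotation as R
def grab(n,name=None):
    f=vision.grab_frame(n)
    if name: cv2.imwrite(f"pics/{name}.png",f["img"])
    return f
def ray(f,u,v):
    F=240/np.tan(np.radians(f["fovy"]/2));T=f["world_from_camera"]
    d=T[:3,:3]@np.array([(u-f["cx"])/F,-(v-f["cy"])/F,-1]);return T[:3,3],d/np.linalg.norm(d)
def plane(f,u,v,z):
    o,d=ray(f,u,v);return o+d*(z-o[2])/d[2]
def proj(f,p):
    F=240/np.tan(np.radians(f["fovy"]/2));T=f["world_from_camera"]
    c=T[:3,:3].T@(np.asarray(p)-T[:3,3]);return np.array([f["cx"]+F*c[0]/-c[2],f["cy"]-F*c[1]/-c[2]])
def tri(rays):
    A=np.zeros((3,3));b=np.zeros(3)
    for o,d in rays:
        P=np.eye(3)-np.outer(d,d);A+=P;b+=P@o
    p=np.linalg.solve(A,b);return p,[np.linalg.norm(np.cross(p-o,d)) for o,d in rays]
def crop(img,u,v,s,out=400,h=300):
    w,hh=out/s/2,h/s/2
    M=np.float32([[s,0,-s*(u-w)],[0,s,-s*(v-hh)]]);return cv2.warpAffine(img,M,(out,h),flags=cv2.INTER_CUBIC)
def tool():
    o=status.get_obs();return o["tcp_pos"],R.from_rotvec(o["orientation"]),o
def redmask(img,win):
    hsv=cv2.cvtColor(img,cv2.COLOR_BGR2HSV);m=((hsv[...,0]<8)|(hsv[...,0]>172))&(hsv[...,1]>150)&(hsv[...,2]>70)
    w=np.zeros_like(m);w[win[1]:win[3],win[0]:win[2]]=1;return (m&w).astype(np.uint8)
E
python3 - <<'E'
from h import *
t=grab("top");s=grab("scene")
a,b=t["img"],s["img"]
S=np.vstack([np.hstack([crop(a,240,230,3,),crop(a,395,250,7)]),np.hstack([crop(b,384,250,7),crop(b,268,250,7)])])
cv2.imwrite("pics/sheet1.png",S)
# clip top
for f,win in((t,(370,235,408,275)),(s,(250,235,290,268))):
    m=redmask(f["img"],win);ys,xs=np.nonzero(m);print(len(xs),xs.mean(),ys.mean(),plane(f,xs.mean(),ys.mean(),.012 ))
# plate in top: low-saturation vs mat
hsv=cv2.cvtColor(a,cv2.COLOR_BGR2HSV)
for p in [(236,184),(279,187),(264,277),(250,200),(200,200)]: print(p,hsv[p[1],p[0]],plane(t,*p,.01))
E
```

```text
197 388.8680203045685 254.1776649746193 [ 0.4735981  -0.23011108  0.012     ]
317 267.7381703470032 247.8328075709779 [ 0.47285742 -0.24133914  0.012     ]
(236, 184) [ 16  39 138] [0.65087462 0.15954102 0.01      ]
(279, 187) [91 72 74] [0.64381427 0.04943387 0.01      ]
(264, 277) [86 74 72] [0.41431572 0.08413569 0.01      ]
(250, 200) [ 17  33 122] [0.60974578 0.12296311 0.01      ]
(200, 200) [ 83  56 123] [0.60892485 0.25046294 0.01      ]
```

View pics/sheet1.png

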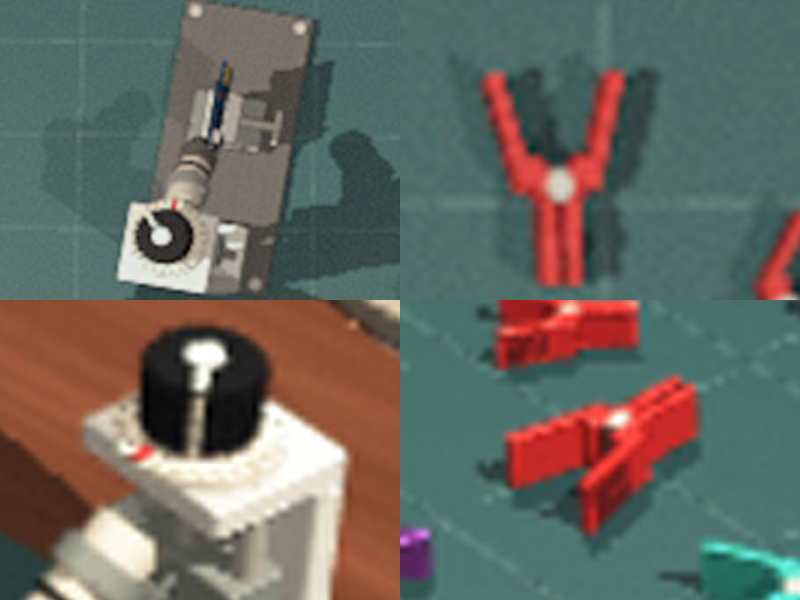

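The crops show the larger red clip with its hinge at top (389,255), jaws toward the robot and handles at rows ~240. The knob pointer stands about 0.75 rad counter-clockwise of the red mark.

Run:
```python
from h import *
t=grab("top");s=grab("scene")
w=[plane(t,*p,.011)[:2] for p in [(238.3,183.3),(273.3,189.3),(258.3,274.7)]]
print("screws",np.round(w,4)); d=w[2]-w[1];L=np.linalg.norm(d);yaw=np.arctan2(d[1],d[0]);print("len",L,"wid",np.linalg.norm(w[0]-w[1]),"yaw",yaw)
ex=np.array([np.cos(yaw),np.sin(yaw)])
# knob top disc: black pixels
def knob(f,win):
    g=f["img"].max(2);m=np.zeros(g.shape,np.uint8);x0,y0,x1,y1=win;m[y0:y1,x0:x1]=(g[y0:y1,x0:x1]<75);ys,xs=np.nonzero(m);return xs.min(),xs.max(),ys.min(),ys.max(),xs.mean(),ys.mean()
print(knob(t,(217,247,242,272)),knob(s,(372,230,397,260)))
k1=plane(t,228.2,258.8,.224);k2=plane(s,384.9,236.3,.224);print("knob",k1,k2,tri([ray(t,228.2,258.8),ray(s,384.9,236.3)]))
k=(k1+k2)[:2]/2; org=k-.105*ex;print("origin from knob",org)
c=(w[0]+w[2])/2; print("plate mid (station x 20)",c," origin",c-.02*ex)
# board top edge (z .098) from top, ends in crop
for p in [(225,62),(213,138)]:
    print("board",plane(t,240+(p[0]-200)/3,230+(p[1]-150)/3,.098)[:2])
print("pads expected",org-.032*ex,"edge",org-.04*ex)
# clip: hinge, jaw tip, handle ends at z .024
for n,p in dict(hinge=(560,185),jaw=(561,280),h1=(495,78),h2=(612,78)).items(): print(n,plane(t,395+(p[0]-600)/7,250+(p[1]-150)/7,.024)[:2])
p=(620,420);print("hinge scene",plane(s,268+(p[0]-600)/7,250+(p[1]-450)/7,.024))
T,Q,o=tool();print("tool axes\n",Q.as_matrix().round(3)); 
print("to knob in tool",Q.inv().apply(np.r_[k,.30]-T))
```

```text
screws [[0.6525 0.1535]
 [0.6376 0.0638]
 [0.42   0.0984]]
len 0.2203303552507307 wid 0.09093424981639187 yaw 2.983842666104423
(np.int64(219), np.int64(237), np.int64(250), np.int64(267), np.float64(228.79126213592232), np.float64(259.09708737864077)) (np.int64(376), np.int64(393), np.int64(233), np.int64(250), np.float64(384.19736842105266), np.float64(241.75877192982455))
knob [0.45160779 0.13615116 0.224     ] [0.44955622 0.13654446 0.224     ] (array([0.45106781, 0.13664673, 0.22473249]), [np.float64(0.0008062899614216019), np.float64(0.0008062899614217623)])
origin from knob [0.55427825 0.11985267]
plate mid (station x 20) [0.53625971 0.12598895]  origin [0.55601138 0.12284702]
board [0.59402697 0.11460045]
board [0.53369128 0.12288409]
pads expected [0.58588091 0.11482558] edge [0.59378158 0.11356881]
hinge [ 0.47096782 -0.2293326 ]
jaw [ 0.43715438 -0.22944481]
h1 [ 0.5091123  -0.20634695]
h2 [ 0.5093757  -0.24821915]
hinge scene [ 0.47060269 -0.22979594  0.024     ]
tool axes
 [[-0.904  0.428 -0.   ]
 [ 0.428  0.904 -0.001]
 [-0.    -0.001 -1.   ]]
to knob in tool [-0.34902228 -0.35894393 -0.06879474]
```

```bash
python3 -m handwheel '[{"dp":[-0.03,-0.03,-0.045],"delta_rot":[0,0,0]},{"dp":[-0.06,-0.062,-0.069],"delta_rot":[0,0,0]},{"dp":[-0.1,-0.103,-0.069],"delta_rot":[0,0,0]},{"dp":[-0.14,-0.144,-0.069],"delta_rot":[0,0,0]},{"dp":[-0.18,-0.185,-0.069],"delta_rot":[0,0,0]},{"dp":[-0.22,-0.226,-0.069],"delta_rot":[0,0,0]},{"dp":[-0.26,-0.267,-0.069],"delta_rot":[0,0,0]},{"dp":[-0.3,-0.308,-0.069],"delta_rot":[0,0,0]},{"dp":[-0.335,-0.344,-0.069],"delta_rot":[0,0,0]},{"dp":[-0.349,-0.359,-0.069],"delta_rot":[0,0,0]},{"dp":[-0.349,-0.359,-0.069],"delta_rot":[0,0,0]},{"dp":[-0.349,-0.359,-0.069],"delta_rot":[0,0,0]}]' 1 20
python3 - <<'E'
from h import *
T,Q,o=tool();print(T,o["joints"].round(3),Q.as_matrix().round(3).tolist());print(Q.inv().apply(np.r_[.4508,.1364,.203]-T))
E
```

```text
clock: 1.8
tcp_pos: [0.4502, 0.1378, 0.3003]
orientation: [-0.686, -3.066, -0.001]
contact_force: [0.5, 0.8, -0.4]
grip_width: 0.0856
gripper_force: 0.0
[0.4502096  0.13778652 0.3002937 ] [-0.705  0.06   0.292  1.953 -0.02   1.131  0.725] [[-0.905, 0.426, -0.0], [0.426, 0.905, 0.0], [0.0, 0.0, -1.0]]
[-0.00115734 -0.00103997  0.09729293]
```

```bash
python3 -m handwheel '[{"dp":[-0.001,-0.001,0.04],"delta_rot":[0,0,0]},{"dp":[-0.001,-0.001,0.075],"delta_rot":[0,0,0]},{"dp":[-0.001,-0.001,0.096],"delta_rot":[0,0,0]},{"dp":[-0.001,-0.001,0.096],"delta_rot":[0,0,0]}]' 1 20; python3 -m handwheel '[{"dp":[0,0,0],"delta_rot":[0,0,0]},{"dp":[0,0,0],"delta_rot":[0,0,0]},{"dp":[0,0,0],"delta_rot":[0,0,0]},{"dp":[0,0,0],"delta_rot":[0,0,0]},{"dp":[0,0,0],"delta_rot":[0,0,0]},{"dp":[0,0,0],"delta_rot":[0,0,0]}]' 0.3 20
```

```text
clock: 2.3
tcp_pos: [0.4496, 0.1362, 0.2029]
orientation: [-0.684, -3.063, 0.003]
contact_force: [0.3, 1.0, -0.0]
grip_width: 0.0854
gripper_force: 0.0
clock: 3.05
tcp_pos: [0.4524, 0.1369, 0.2057]
orientation: [0.687, 3.063, 0.006]
contact_force: [1.3, 4.5, 6.4]
grip_width: 0.037
gripper_force: 23.3
```

```bash
python3 -m handwheel '[{"dp":[0,0,-0.003],"delta_rot":[0,0,0]},{"dp":[0,0,-0.003],"delta_rot":[0,0,0.15]},{"dp":[0,0,-0.003],"delta_rot":[0,0,0.3]},{"dp":[0,0,-0.003],"delta_rot":[0,0,0.45]},{"dp":[0,0,-0.003],"delta_rot":[0,0,0.6]},{"dp":[0,0,-0.003],"delta_rot":[0,0,0.7]},{"dp":[0,0,-0.003],"delta_rot":[0,0,0.76]},{"dp":[0,0,-0.003],"delta_rot":[0,0,0.76]},{"dp":[0,0,-0.003],"delta_rot":[0,0,0.76]}]'; python3 -m handwheel '[{"dp":[0,0,0],"delta_rot":[0,0,0]},{"dp":[0,0,0],"delta_rot":[0,0,0]},{"dp":[0,0,0],"delta_rot":[0,0,0]},{"dp":[0,0,0],"delta_rot":[0,0,0]}]' 1; python3 -m handwheel '[{"dp":[0,0,-0.04],"delta_rot":[0,0,0]},{"dp":[0,0,-0.09],"delta_rot":[0,0,0]},{"dp":[0.0,0,-0.1],"delta_rot":[0,0,0]}]'
python3 - <<'E'
from h import *
T,Q,o=tool();print(T,o["joints"].round(3),Q.as_matrix().round(3).tolist())
s=grab("scene");t=grab("top")
cv2.imwrite("pics/k1.png",np.hstack([crop(s["img"],384,246,10),crop(t["img"],228,257,10)]))
E
```

```text
clock: 4.18
tcp_pos: [0.4514, 0.1362, 0.2063]
orientation: [1.775, 2.591, 0.002]
contact_force: [7.7, 6.7, -15.6]
grip_width: 0.0365
gripper_force: 25.7
clock: 4.68
tcp_pos: [0.451, 0.135, 0.2074]
orientation: [-1.776, -2.591, -0.0]
contact_force: [0.2, -0.8, -0.9]
grip_width: 0.0851
gripper_force: 0.0
clock: 5.05
tcp_pos: [0.4527, 0.1355, 0.3105]
orientation: [1.775, 2.589, 0.008]
contact_force: [0.7, -1.2, 0.2]
grip_width: 0.0855
gripper_force: 0.0
[0.45268137 0.13554289 0.3105378 ] [-0.799  0.048  0.396  1.944 -0.021  1.148 -0.026] [[-0.36, 0.933, 0.005], [0.933, 0.36, 0.003], [0.001, 0.006, -1.0]]
```

View pics/k1.png

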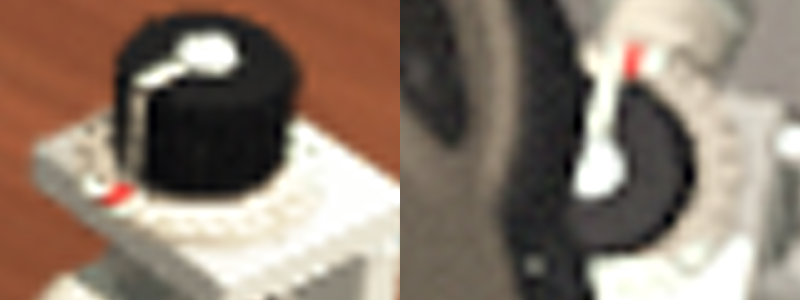

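The pictures show the pointer almost at the red mark: scene pointer line at (377.7,244), red mark at (375.8,250). I'll quantify the remainder.

Run:
```python
from h import *
s=grab("scene");t=grab("top");k=np.array([.4508,.1364])
for a in(-.15,-.08,0,.08,.15,.22):
    th=-.158+a;d=np.array([np.cos(th),np.sin(th)])
    P=lambda f,r,z:proj(f,np.r_[k+r*d,z]).round(1)
    print(a,"side mid",P(s,.019,.211),"side low",P(s,.019,.199),"top rim scene",P(s,.019,.224),"dial r25",P(s,.025,.197),"| top hub",P(t,0,.224),"rim",P(t,.019,.224),"dial",P(t,.025,.197))
def px(u,v,cu,cv):return cu+(u-200)/10,cv+(v-150)/10
print("obs side mid",px(137,130,384,246),"low",px(130,180,384,246),"rim",px(143,85,384,246),"red",px(118,193,384,246),"| top hub",px(198,168,228,257),"tip",px(207,75,228,257),"red",px(233,60,228,257))
```

```text
-0.15 side mid [376.6 243.7] side low [376.2 248.2] top rim scene [377.1 238.8] dial r25 [373.9 249.7] | top hub [228.1 259.2] rim [231.  250.5] dial [234.2 248.5]
-0.08 side mid [377. 244.] side low [376.6 248.5] top rim scene [377.4 239.1] dial r25 [374.3 250.1] | top hub [228.1 259.2] rim [230.4 250.3] dial [233.4 248.3]
0 side mid [377.4 244.3] side low [377.  248.8] top rim scene [377.9 239.4] dial r25 [374.9 250.5] | top hub [228.1 259.2] rim [229.7 250.2] dial [232.5 248.1]
0.08 side mid [377.9 244.7] side low [377.5 249.2] top rim scene [378.4 239.7] dial r25 [375.5 251. ] | top hub [228.1 259.2] rim [229.  250.1] dial [231.5 248. ]
0.15 side mid [378.4 244.9] side low [378.  249.4] top rim scene [378.8 240. ] dial r25 [376.1 251.3] | top hub [228.1 259.2] rim [228.4 250.1] dial [230.7 248. ]
0.22 side mid [378.9 245.2] side low [378.5 249.7] top rim scene [379.3 240.2] dial r25 [376.8 251.6] | top hub [228.1 259.2] rim [227.7 250.1] dial [229.9 248. ]
obs side mid (377.7, 244.0) low (377.0, 249.0) rim (378.3, 239.5) red (375.8, 250.3) | top hub (227.8, 258.8) tip (228.7, 249.5) red (231.3, 248.0)
```

The pointer agrees with the red mark to within about 0.05 rad. Next I move to above the clip and re-check the knob with the view clear.

```bash
python3 -m handwheel '[{"dp":[-0.045,-0.011,0],"delta_rot":[0,0,-0.14]},{"dp":[-0.09,-0.022,0],"delta_rot":[0,0,-0.28]},{"dp":[-0.14,-0.035,0],"delta_rot":[0,0,-0.42]},{"dp":[-0.19,-0.047,0.03],"delta_rot":[0,0,-0.56]},{"dp":[-0.235,-0.059,0.06],"delta_rot":[0,0,-0.7]},{"dp":[-0.28,-0.07,0.09],"delta_rot":[0,0,-0.84]},{"dp":[-0.32,-0.08,0.12],"delta_rot":[0,0,-0.98]},{"dp":[-0.345,-0.086,0.15],"delta_rot":[0,0,-1.1]},{"dp":[-0.356,-0.089,0.17],"delta_rot":[0,0,-1.2]},{"dp":[-0.356,-0.089,0.18],"delta_rot":[0,0,-1.23]},{"dp":[-0.356,-0.089,0.18],"delta_rot":[0,0,-1.23]},{"dp":[-0.356,-0.089,0.18],"delta_rot":[0,0,-1.23]}]' 1
python3 - <<'E'
from h import *
T,Q,o=tool();print(T,o["joints"].round(3),Q.as_matrix().round(3).tolist())
s=grab("scene");t=grab("top")
cv2.imwrite("pics/k2.png",np.vstack([np.hstack([crop(s["img"],384,246,12),crop(t["img"],228,257,12)]),np.hstack([crop(t["img"],389,250,6),crop(s["img"],268,250,7)])]))
print(Q.inv().apply(np.r_[.4978,-.2288,.006]-T))
E
```

```text
clock: 6.75
tcp_pos: [0.4969, -0.2282, 0.1278]
orientation: [-0.044, 3.141, 0.0]
contact_force: [0.4, -1.0, 0.1]
grip_width: 0.0855
gripper_force: 0.0
[ 0.49691386 -0.22823987  0.12780516] [-0.07   0.428  0.492  1.985 -0.279  0.793  2.18 ] [[-1.0, -0.028, 0.001], [-0.028, 1.0, 0.0], [-0.001, 0.0, -1.0]]
[-0.00077711 -0.00060364  0.1218057 ]
```

View pics/k2.png

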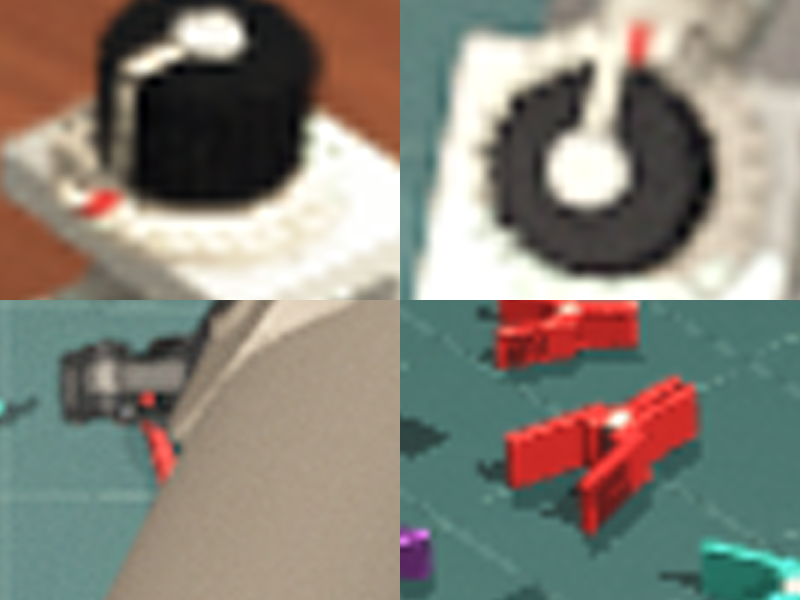

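Knob is aligned with the red mark: hub (227.7,257.2), pointer tip toward the mark at ~80° in the top view. The clip is unmoved, so I descend and squeeze.

```bash
python3 -m handwheel '[{"dp":[-0.001,0,0.05],"delta_rot":[0,0,0]},{"dp":[-0.001,0,0.09],"delta_rot":[0,0,0]},{"dp":[-0.001,0,0.112],"delta_rot":[0,0,0]},{"dp":[-0.001,0,0.121],"delta_rot":[0,0,0]},{"dp":[-0.001,0,0.121],"delta_rot":[0,0,0]}]' 1; python3 -m handwheel '[{"dp":[0,0,0],"delta_rot":[0,0,0]},{"dp":[0,0,0],"delta_rot":[0,0,0]},{"dp":[0,0,0],"delta_rot":[0,0,0]},{"dp":[0,0,0],"delta_rot":[0,0,0]},{"dp":[0,0,0],"delta_rot":[0,0,0]},{"dp":[0,0,0],"delta_rot":[0,0,0]},{"dp":[0,0,0],"delta_rot":[0,0,0]},{"dp":[0,0,0],"delta_rot":[0,0,0]},{"dp":[0,0,0],"delta_rot":[0,0,0]}]' 0 30
```

```text
clock: 7.48
tcp_pos: [0.4978, -0.2289, 0.0066]
orientation: [-0.044, 3.141, -0.0]
contact_force: [-0.1, 0.9, 0.9]
grip_width: 0.0857
gripper_force: 0.0
clock: 8.6
tcp_pos: [0.4991, -0.2298, 0.0078]
orientation: [-0.044, 3.138, -0.002]
contact_force: [-0.3, 0.0, 8.3]
grip_width: 0.0266
gripper_force: 29.9
```

```bash
python3 -m handwheel '[{"dp":[0,0,-0.01],"delta_rot":[0,0,0]},{"dp":[0,0,-0.03],"delta_rot":[0,0,0]},{"dp":[0,0,-0.06],"delta_rot":[0,0,0]},{"dp":[0,0,-0.09],"delta_rot":[0,0,0]},{"dp":[0,0,-0.12],"delta_rot":[0,0,0]},{"dp":[0,0,-0.14],"delta_rot":[0,0,0]},{"dp":[0,0,-0.14],"delta_rot":[0,0,0]},{"dp":[0,0,-0.14],"delta_rot":[0,0,0]}]'
python3 - <<'E'
from h import *
T,Q,o=tool();print(T,o["joints"].round(3))
s=grab("scene");t=grab("top");c=T+[-.03,0,.0]
cv2.imwrite("pics/c1.png",np.hstack([crop(s["img"],*proj(s,c),8),crop(t["img"],*proj(t,c),8)]));print(proj(s,c),proj(t,c))
E
```

```text
clock: 9.6
tcp_pos: [0.4969, -0.2286, 0.1457]
orientation: [0.045, -3.14, -0.001]
contact_force: [1.2, -0.4, -0.6]
grip_width: 0.0259
gripper_force: 30.0
[ 0.49686986 -0.22857995  0.14566312] [-0.09   0.405  0.515  1.971 -0.265  0.832  2.17 ]
[270.14362613 207.83165768] [397.15010983 254.33693317]
```

View pics/c1.png

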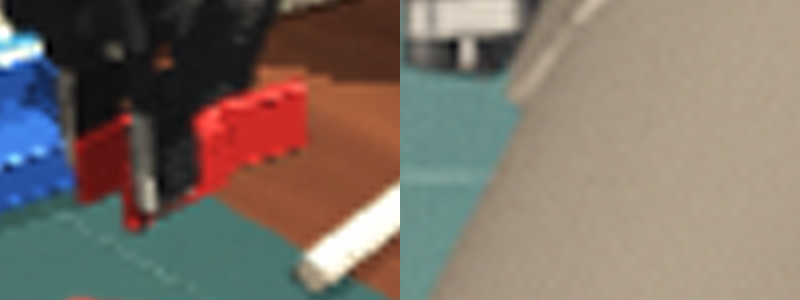

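The picture shows the clip held squeezed, with the near jaw tip at crop (305,78)-(308,148) and the near handle end at crop (128,115)-(137,228).

```bash
cat >> h.py <<'E'
def yplane(f,u,v,p,n):
    o,d=ray(f,u,v);n=np.r_[n,0];return o+d*(n@(np.asarray(p)-o))/(n@d)
E
python3 - <<'E'
from h import *
s=grab("scene");T,Q,o=tool();y=T[1];ax=Q.as_matrix()[:,1]
for n,(u,v),dy in (("jawtop",(305,78),.018),("jawbot",(308,148),.018),("jawroot top",(208,110),.008),("hbot",(137,228),.014),("htop",(128,115),.014)):
    q=yplane(s,270.14+(u-200)/8,207.83+(v-150)/8,T+ax*dy,ax[:2]);print(n,(q-T).round(4))
E
```

```text
jawtop [-0.0629  0.0162  0.021 ]
jawbot [-0.0631  0.0162 -0.006 ]
jawroot top [-0.0284  0.0072  0.0193]
hbot [ 0.0096  0.0143 -0.0062]
htop [0.0103 0.0143 0.0366]
```

```bash
python3 -m handwheel '[{"dp":[-0.015,0.015,0],"delta_rot":[0,0,0]},{"dp":[-0.045,0.04,0],"delta_rot":[0,0,0.02]},{"dp":[-0.075,0.075,0],"delta_rot":[0,0,0.04]},{"dp":[-0.105,0.115,0],"delta_rot":[0,0,0.06]},{"dp":[-0.135,0.155,0],"delta_rot":[0,0,0.09]},{"dp":[-0.16,0.195,0],"delta_rot":[0,0,0.12]},{"dp":[-0.18,0.235,0],"delta_rot":[0,0,0.15]},{"dp":[-0.19,0.275,0],"delta_rot":[0,0,0.17]},{"dp":[-0.197,0.305,0],"delta_rot":[0,0,0.18]},{"dp":[-0.197,0.32,0],"delta_rot":[0,0,0.18]},{"dp":[-0.197,0.324,0],"delta_rot":[0,0,0.18]},{"dp":[-0.197,0.324,0],"delta_rot":[0,0,0.18]}]'; python3 -m handwheel '[{"dp":[0,0,0.015],"delta_rot":[0,0,0]},{"dp":[0,0,0.035],"delta_rot":[0,0,0]},{"dp":[0,0,0.055],"delta_rot":[0,0,0]},{"dp":[0,0,0.07],"delta_rot":[0,0,0]},{"dp":[0,0,0.079],"delta_rot":[0,0,0]},{"dp":[0,0,0.079],"delta_rot":[0,0,0]},{"dp":[0,0,0.079],"delta_rot":[0,0,0]}]'
python3 - <<'E'
from h import *
T,Q,o=tool();print(T,o["joints"].round(3),Q.as_matrix().round(3).tolist(),o["grip_width"])
s=grab("scene");t=grab("top");c=[.61,.11,.08]
print(proj(s,c),proj(t,c));cv2.imwrite("pics/p1.png",np.hstack([crop(s["img"],*proj(s,c),7),crop(t["img"],*proj(t,c),7)]))
print("to goal",Q.inv().apply(np.r_[.6455,.1067,.066]-T))
E
```

```text
clock: 11.25
tcp_pos: [0.685, 0.0992, 0.1463]
orientation: [-0.24, -3.132, 0.001]
contact_force: [-0.4, -0.4, -0.2]
grip_width: 0.0266
gripper_force: 30.0
clock: 12.12
tcp_pos: [0.6858, 0.1004, 0.0679]
orientation: [0.238, 3.131, 0.0]
contact_force: [-0.3, -0.9, -0.2]
grip_width: 0.0261
gripper_force: 30.0
[0.68581082 0.10041602 0.067942  ] [-0.54   0.721  0.455  1.652 -0.394  0.86   1.496] [[-0.988, 0.151, 0.001], [0.151, 0.988, 0.0], [-0.001, 0.0, -1.0]] 0.026125407398944332
[323.505345   315.13323758] [251.41725501 195.29171608]
to goal [0.04079963 0.00011364 0.00189712]
```

View pics/p1.png

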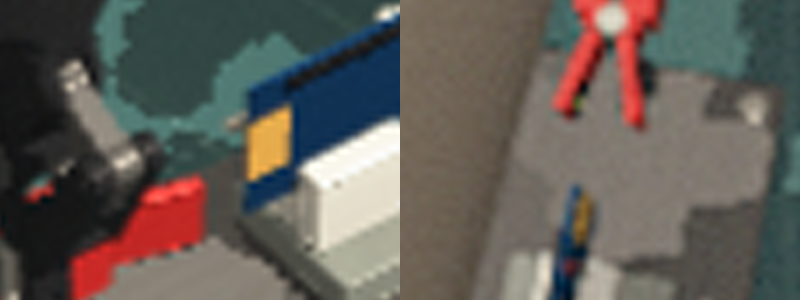

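The scene crop shows the gold pad at (270,145) and near jaw tip at (205,180)-(205,237). The top crop shows the hinge (610,18), jaw tips (563,105) and (633,120), and board edge end (576,188). The clip appears offset a few mm, so I compute it.

Run:
```python
from h import *
s=grab("scene");t=grab("top");T,Q,o=tool()
P=lambda u,v:(251.417+(u-600)/7,195.292+(v-150)/7)
S=lambda u,v:(323.505+(u-200)/7,315.133+(v-150)/7)
loc=lambda p:Q.inv().apply(p-T).round(4)
for n,p,z in(("hinge",(610,18),.088),("tipL",(563,105),.086),("tipR",(633,120),.086),("edge",(576,186),.098),("board2",(565,255),.098)): 
    q=plane(t,*P(*p),z);print(n,q.round(4),"tool",loc(q))
# board plane from tool frame: vertical plane parallel tool x through edge
e=plane(t,*P(576,186),.098);n=Q.as_matrix()[:2,1]
for nm,p in(("padmid",(270,145)),("edge top",(247,90)),("edge bot",(247,210)),("padtop",(270,112)),("padbot",(270,178))):
    q=yplane(s,*S(*p),e+np.r_[n,0]*.0008,n);print(nm,q.round(4),loc(q))
tl=plane(t,*P(563,105),.086)
for nm,p in(("tip top",(205,180)),("tip bot",(205,237))):
    q=yplane(s,*S(*p),tl+np.r_[n,0]*.002,n);print(nm,q.round(4),loc(q))
```

```text
hinge [0.6544 0.1063 0.088 ] tool [ 0.0317  0.001  -0.0201]
tipL [0.6245 0.1221 0.086 ] tool [ 0.0637  0.0121 -0.0181]
tipR [0.6194 0.0981 0.086 ] tool [ 0.0651 -0.0124 -0.0181]
edge [0.5946 0.1154 0.098 ] tool [ 0.0922  0.001  -0.0301]
board2 [0.571  0.1187 0.098 ] tool [ 0.116   0.0006 -0.0302]
padmid [0.586  0.1175 0.0714] [ 0.1011  0.0017 -0.0035]
edge top [0.5958 0.1161 0.0998] [ 0.0912  0.0018 -0.032 ]
edge bot [0.5944 0.1163 0.0481] [0.0926 0.0017 0.0198]
padtop [0.5864 0.1175 0.0856] [ 0.1006  0.0018 -0.0178]
padbot [0.5856 0.1176 0.057 ] [0.1015 0.0017 0.0109]
tip top [0.6227 0.1244 0.0855] [ 0.0658  0.0141 -0.0176]
tip bot [0.6222 0.1245 0.0611] [0.0663 0.0141 0.0068]
```

```bash
python3 -m handwheel '[{"dp":[0.008,0.0005,0.0015],"delta_rot":[0,0,0]},{"dp":[0.018,0.0005,0.0015],"delta_rot":[0,0,0]},{"dp":[0.028,0.0005,0.0015],"delta_rot":[0,0,0]},{"dp":[0.035,0.0005,0.0015],"delta_rot":[0,0,0]},{"dp":[0.04,0.0005,0.0015],"delta_rot":[0,0,0]},{"dp":[0.04,0.0005,0.0015],"delta_rot":[0,0,0]},{"dp":[0.04,0.0005,0.0015],"delta_rot":[0,0,0]},{"dp":[0.04,0.0005,0.0015],"delta_rot":[0,0,0]}]'
python3 - <<'E'
from h import *
T,Q,o=tool();print(T,o["contact_force"],o["grip_width"])
s=grab("scene");t=grab("top");c=[.59,.115,.08];k=[.4508,.1364,.21]
print(proj(s,c),proj(t,c));cv2.imwrite("pics/p2.png",np.vstack([np.hstack([crop(s["img"],*proj(s,c),7),crop(t["img"],*proj(t,c),7)]),np.hstack([crop(s["img"],*proj(s,k),10),crop(t["img"],*proj(t,k),10)])]))
E
```

```text
clock: 13.32
tcp_pos: [0.6461, 0.1068, 0.0658]
orientation: [0.239, 3.132, -0.0]
contact_force: [-0.6, 0.2, -1.9]
grip_width: 0.0266
gripper_force: 30.0
[0.64608601 0.10683602 0.06581119] [-0.55799165  0.18981649 -1.87472036] 0.026613062483472567
[331.50416027 311.8410136 ] [249.18414876 203.5085718 ]
```

View pics/p2.png

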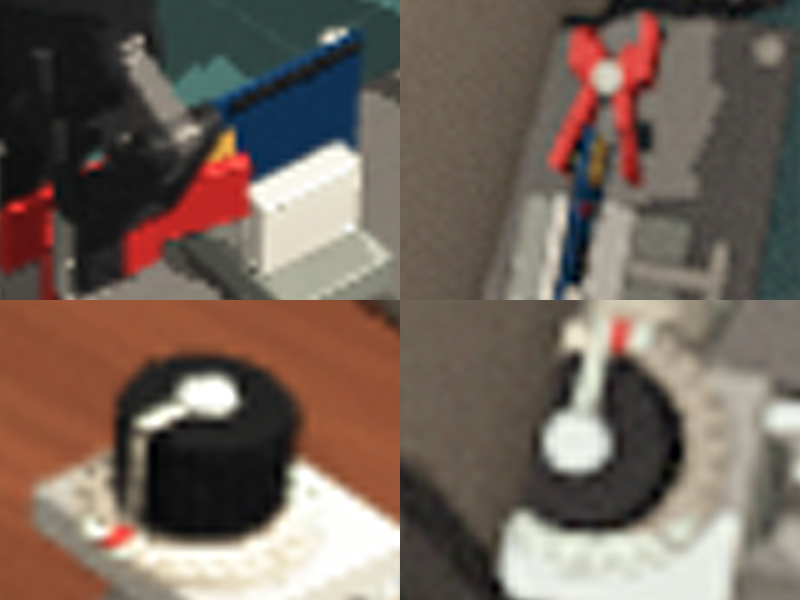

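The top crop shows the jaws straddling the board edge, centred on the gold pads: tips at (558,165) and (632,178), board at ~590. The scene crop shows the clip level, and the knob is still at the mark. I hand in.

```bash
python3 -c "
from bench import r
print(r.hand_in())"
```

```text
the job is handed in; nothing more can be done
None
```

I handed the job in with the knob turned to the red mark and let go, and the red clip held squeezed open, level and centred around the board's free edge at the pads. The last pictures showed no contact, but no verdict came back.

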